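# Flush the furnace tube with the bench plunger valves

## Robot

A 7-joint arm with a two-finger parallel gripper is mounted at the origin on the work surface. World frame = base frame: x ahead of the robot, y to its left, z up, the work surface at z = 0. Lengths are in m, angles in rad, forces in N, time in s.
With the tool pointing down it reaches from about 0.4 to 0.875 m from the base axis. Payload 19.3 kg.
Tool frame: the origin (TCP) lies at the very end of the fingers, on their centre line; the grasp point (between the pads) lies 19 mm behind it; z points along the fingers, y is the line along which they close (so a half turn about z gives the same grasp; the last joint's range is limited). The gripper opens to 85 mm and grips with 20 to 120 N. Pads are 22 mm wide; open, the fingers measure 114 mm over their backs; the gripper's body (76 mm by 85 mm) begins 54 mm behind the grasp point. The pads swing forward as they close: fully open they stand 13 mm farther back than shut.
Start: joints at [-1.236, 0.521, -0.036, 1.599, 0.021, 1.021, -0.113], TCP at [0.246, 0.574, 0.231] pointing down, gripper open.
Joint ranges: [-2.91, 2.91], [-0.3, 2.13], [-1.5, 1.42], [0.17, 2.43], [-1.26, 4.41], [0.16, 1.93], [-2.52, 2.52]. Speed limits (rad/s): [1.89, 1.89, 2.39, 2.39, 3.01, 3.01, 3.01].

## Interface

Orientations are given as [roll, pitch, yaw] about the fixed x, y, z axes, in that order (R = Rz(yaw) Ry(pitch) Rx(roll)).
In Python, from workcell import bot gives the robot as it stands. The module is installed in compiled form; this text tells all that it offers.
- The arm moves only by the tool apply_moves, never from a script. Its arguments are lists of equal length, an entry for each row: "claw": the finger opening in m, from 0 to 0.0854; "xyz": the shift along the tool's x, y, z in m, a list of three; "twist": the turn, a rotation vector about the tool's x, y, z in rad, a list of three. A call has 1 to 20 rows; each row shifts and turns the commanded pose from where the row before left it, along the tool's axes as they then stand; what a row does not reach is not made up. A row lasts 1/10 s, in which the tool goes at most 50 mm and 8.59 degrees, less where a joint would pass 70% of its speed; a pose out of reach is approached as far as the arm can. A call with a gripper value outside its range is refused whole. The fingers move at their own pace and stop on an object; "force" is the grip in N (left out, the last holds). Time passes only in rows, so rows that do not move let the fingers close. It gives the time, the measured TCP pose, the force, the opening and the grip force at its end, in the units of the state.
- bot.observe(): the state, without advancing time (a new reading comes with each control period).
- bot.grab_frame(name): name is "scene" or "top" or "wrist"; returns a dict with "img" (400x640x3 uint8, red, green, blue), "vfov" (degrees; the focal length in pixels is half the picture's height over the tangent of half this angle, whatever the lens; pixels are square), "cx", "cy" (the principal point, pixels), "view" (4x4, takes a point from world to camera coordinates). Camera axes: x right, y up, looking along -z (the intrinsics and any distortion apply to the point x, -y, -z); pixel columns grow to the right and rows downward; lengths in m; the calibration is good to about 2 mm. A picture is of the moment at which its call begins. There is no depth.
- bot.job_done(): hands the job in; it is judged then, once.
Trained networks look in the newest picture that a camera, given by its name, has taken for a name from the list of things; names that differ only in an ending like _2 or _b are one class to them, and where a whole thing is asked for, a point or a joint stands for the part that bears it (a point fixed in the world has none). Each returns a list of dicts, best first, with "score" (0 to 1); they miss things now and then, are a little off and sometimes report something else, mostly with a low value. They report only what shows in the picture. A call takes as long as a camera call. They do not tell look-alikes from the thing itself.
- bot.find_in(camera, query): "position" ([x, y, z] in m, in world coordinates, good to about 4 mm: the middle of the surface that is visible of it).
The state is a dict: "clock": time; "qpos": joint angles; "qd": joint speeds; "joint_efforts": joint torques, N m; "position": TCP position; "tool_rot": TCP orientation; "force": force on the tool from outside, world axes, zero at the start; "moment": the same for the moment, N m; "grip_width": finger opening in m; "finger_force": force on a finger pad.
Only numpy, scipy, OpenCV 4.12 (cv2) and the standard library are available. Lean on these libraries where they do the work, as an engineer would, in place of code of your own. Each camera call takes 0.05 s, during which the arm holds its last target. There are 200 camera calls.

## Task

Flush the furnace tube: press the plunger with the round, flat head (gas inlet) fully down to its stop, keep it there for about a second and let it come up again; after that do the same with the plunger that has the square, flat head (outlet). Do not press the plunger with the ball head, and leave the white ceramic crucible standing where it is.

Things in the scene. Friction and masses are not known exactly. Their poses are not given: they have to be found in the camera images.
- inlet_top (a point): Inlet valve plunger: a round, flat black head, 50 mm across and 12 mm thick. Its base is a square metal column on an 80 mm square foot, fixed to the bench, the column 75 mm high. This point is the middle of the top of the head, 110 mm above the bench at rest; z is up. The head moves straight down 15 mm to a hard stop; its spring needs 4 N to start it and 12 N to hold it at the stop, and lifts it back up when let go.
- outlet_top (a point): Outlet valve plunger: a square, flat black head, 46 x 46 mm and 12 mm thick. Its base is a square metal column on an 80 mm square foot, fixed to the bench, the column 95 mm high. This point is the middle of the top of the head, 130 mm above the bench at rest; z is up, x and y run along the sides of the square. The head moves straight down 15 mm to a hard stop; its spring needs 4 N to start it and 12 N to hold it at the stop, and lifts it back up when let go.
- dump_top (a point): Dump valve plunger, not to be pressed: a black ball, 30 mm across. Its base is a square metal column on an 80 mm square foot, fixed to the bench, the column 70 mm high. This point is the middle of the top of the head, 120 mm above the bench at rest; z is up (the point is the top of the ball). The head moves straight down 15 mm to a hard stop; its spring needs 4 N to start it and 12 N to hold it at the stop, and lifts it back up when let go.
- crucible_center (a point): White ceramic crucible, a loose open cup 48 mm across and 45 mm high, standing upright on the bench, farther from the robot than the valves. This point is its centre, half-way up; z is its upright axis.
Things that resemble listed ones, but are neither listed nor needed, are in the scene too. What is shaped like the part that bears outlet_top but brown is not meant. What is shaped like the part that bears dump_top but purple is not meant.

How it is judged:
By the outcome, as a careful person would: the job done as asked, in the order asked, and still so for the second after the job is handed in, with the robot touching nothing.
It also fails if it takes over 45 s, if anything falls off the work surface, if the arm or the gripper's body presses on something with over 40 N, if the wrist force passes 120 N, or if a joint passes its speed limit or range.

## Working session

There is one attempt and no reset: what is moved stays moved. The work goes in short steps, Python scripts to look and compute and a tool call to move; the robot and the scene stay as the last step left them, time stands still between calls to the robot, and variables do not carry over. Pictures are saved under pics/ and viewed, at most 10 in all, crops included, and the job is handed in when it is done.

Besides the shell and the picture viewer there is one more tool, called as a command line: name --argument value ..., lists and objects as JSON in quotes. apply_moves: Moves the arm, as the interface text tells. Its arguments: {"type":"object","properties":{"claw":{"type":"array"},"xyz":{"type":"array"},"twist":{"type":"array"},"force":{"type":"number"}},"required":["claw","xyz","twist"]}

```bash
mkdir -p pics
python3 - <<'E'
from workcell import bot
import cv2
for c in ("scene","top"):
    f=bot.grab_frame(c); cv2.imwrite(f"pics/{c}0.png",f["img"][:,:,::-1])
    print(c,f["vfov"],f["cx"],f["cy"],f["view"].round(3).tolist() if hasattr(f["view"],"round") else f["view"])
    for q in ("inlet_top","outlet_top","dump_top","crucible_center"):
        for d in bot.find_in(c,q): print(q,[round(float(v),3) for v in d["position"]],round(d["score"],2))
print(bot.observe())
E
```

```text
scene 55.823715420117075 316.232614129439 198.563599846321 [[-0.585, 0.811, -0.008, 0.323], [-0.608, -0.432, 0.666, 0.245], [0.537, 0.395, 0.746, -1.29], [0.0, 0.0, 0.0, 1.0]]
inlet_top [0.531, 0.012, 0.111] 0.79
outlet_top [0.481, -0.226, 0.129] 0.7
outlet_top [0.353, -0.354, 0.131] 0.7
outlet_top [0.538, 0.218, 0.116] 0.52
outlet_top [0.588, -0.361, 0.126] 0.51
dump_top [0.694, 0.305, 0.113] 0.55
dump_top [0.538, 0.216, 0.115] 0.52
crucible_center [0.684, -0.139, 0.032] 0.86
top 43.239636629515324 322.4133867944818 191.7331099167457 [[-0.0, -1.0, -0.01, -0.013], [0.997, -0.001, 0.081, -0.527], [-0.081, -0.01, 0.997, -1.375], [0.0, 0.0, 0.0, 1.0]]
inlet_top [0.522, 0.017, 0.114] 0.87
outlet_top [0.581, -0.364, 0.134] 0.82
outlet_top [0.353, -0.365, 0.134] 0.71
outlet_top [0.471, -0.231, 0.131] 0.7
dump_top [0.532, 0.21, 0.114] 0.59
dump_top [0.684, 0.301, 0.113] 0.5
crucible_center [0.531, 0.213, 0.116] 0.71
crucible_center [0.694, -0.135, 0.018] 0.65
{'clock': 0.5, 'qpos': array([-1.23616948,  0.52145523, -0.03635148,  1.59950677,  0.02119854,
        1.02108646, -0.1128116 ]), 'qd': array([ 9.17906348e-04, -6.55824588e-04,  3.64126956e-04,  3.08833641e-04,
       -8.80477484e-04, -8.28855168e-04,  4.27871240e-05]), 'joint_efforts': array([ 9.85647898e-05, -9.26277280e+01,  1.97769687e+00, -3.70056403e+01,
        1.79207028e-02,  2.23640462e-03,  3.91716014e-05]), 'position': array([0.24615159, 0.57447138, 0.23125334]), 'tool_rot': array([-3.14151968e+00, -2.28045553e-05,  2.73675528e+00]), 'force': array([-1.06510976, -0.26113252,  0.21729055]), 'moment': array([0.00904676, 0.00044269, 0.00633672]), 'finger_force': 0.0, 'grip_width': 0.08562882880489757}
```

View pics/scene0.png

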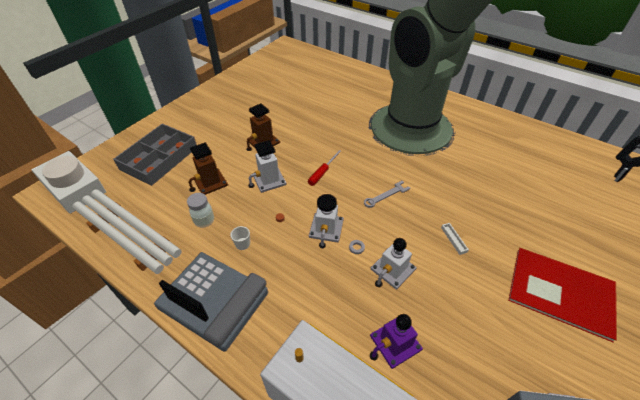

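View pics/top0.png

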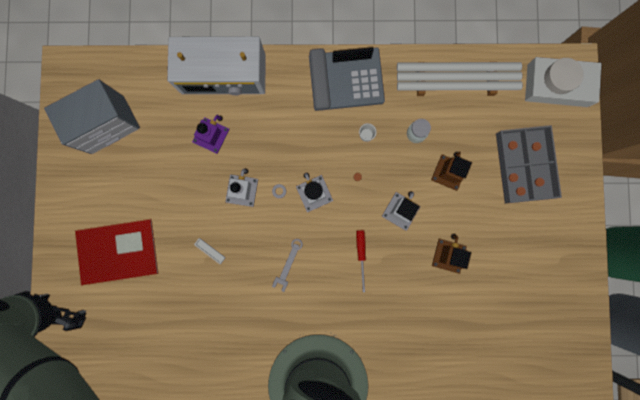

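The pictures show the inlet (round head, top view about 313,189). The metal outlet is at about 405,208, and the two brown look-alikes are to its right. The ball-headed dump is at about 240,188, with a purple look-alike at 210,130. I'll move above the inlet with the fingers shut.

apply_moves --claw '[0,0,0,0,0,0,0,0,0,0,0,0,0,0,0,0,0,0,0,0]' --xyz '[[-0.024,-0.02,0],[-0.024,-0.02,0],[-0.024,-0.02,0],[-0.024,-0.02,0],[-0.024,-0.02,0],[-0.024,-0.02,0],[-0.024,-0.02,0],[-0.024,-0.02,0],[-0.024,-0.02,0],[-0.024,-0.02,0],[-0.024,-0.02,0],[-0.024,-0.02,0],[-0.024,-0.02,0],[-0.024,-0.02,0],[-0.024,-0.02,0],[-0.024,-0.02,0],[-0.024,-0.02,0],[-0.024,-0.02,0],[-0.024,-0.02,0],[-0.022,-0.02,0]]' --twist '[[0,0,0],[0,0,0],[0,0,0],[0,0,0],[0,0,0],[0,0,0],[0,0,0],[0,0,0],[0,0,0],[0,0,0],[0,0,0],[0,0,0],[0,0,0],[0,0,0],[0,0,0],[0,0,0],[0,0,0],[0,0,0],[0,0,0],[0,0,0]]'

```text
clock: 2.5
position: [0.5286, 0.0173, 0.2314]
tool_rot: [3.141, 0.0, 2.737]
force: [0.8, 0.2, 0.3]
grip_width: 0.0001
finger_force: 0.0
```

```bash
cat > h.py <<'E'
from workcell import bot
import cv2, numpy as np
from scipy.spatial.transform import Rotation as Rn
def look(names=("wrist","scene"),qs=("inlet_top",),tag="a"):
    for c in names:
        f=bot.grab_frame(c); cv2.imwrite(f"pics/{c}_{tag}.png",f["img"][:,:,::-1])
        if c=="wrist": print(f["vfov"],f["cx"],f["cy"],np.round(f["view"],4).tolist())
        for q in qs:
            for d in bot.find_in(c,q): print(c,q,np.round(d["position"],4),round(d["score"],2))
def delta(p):
    o=bot.observe(); R=Rn.from_euler("xyz",o["tool_rot"])
    print("tcp",np.round(o["position"],4),np.round(o["tool_rot"],3),"t",o["clock"],"F",np.round(o["force"],1),"w",round(o["grip_width"],3))
    print("delta tool",np.round(R.inv().apply(np.array(p)-o["position"]),4))
E
python3 -c "
from h import *
look(); delta([.526,.015,.11])"
```

```text
71.05349111719869 320.8981527702772 192.54530079586664 [[0.3945, 0.9189, 0.0006, -0.2247], [-0.8737, 0.3753, -0.3096, 0.4958], [-0.2847, 0.1216, 0.9509, -0.2316], [0.0, 0.0, 0.0, 1.0]]
wrist inlet_top [0.518  0.0132 0.108 ] 0.61
scene inlet_top [0.5294 0.015  0.1108] 0.61
tcp [0.5279 0.0183 0.2312] [ 3.142 -0.     2.736] t 2.7 F [ 0.1  0.2 -0.2] w 0.0
delta tool [ 0.0005 -0.0038  0.1212]
```

View pics/wrist_a.png

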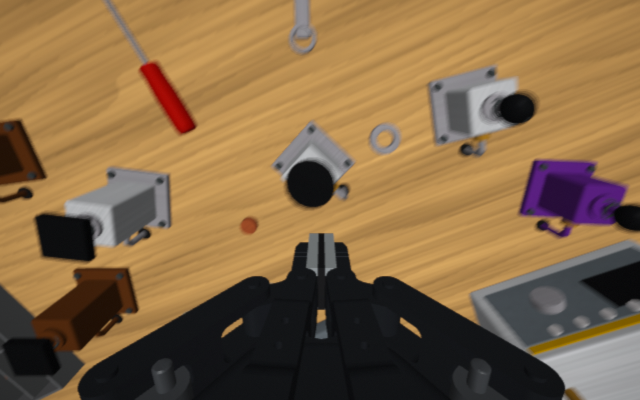

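The wrist view shows the inlet head centred at about (311,184) and the outlet's square head at about (66,238). I'll turn both pixels into positions.

```bash
cat >> h.py <<'E'
def ray(f,u,v,z):
    V=np.array(f["view"]); fl=200/np.tan(np.radians(f["vfov"]/2))
    d=V[:3,:3].T@np.array([(u-f["cx"])/fl,-(v-f["cy"])/fl,-1]); o=-V[:3,:3].T@V[:3,3]
    return o+d*(z-o[2])/d[2]
E
python3 -c "
from h import *
f=bot.grab_frame('wrist'); print(ray(f,311,184,.11),ray(f,66,238,.13))
f=bot.grab_frame('top'); print(ray(f,313,189,.11),ray(f,405.5,208.5,.13))
f=bot.grab_frame('scene'); print(ray(f,327,202.5,.11),ray(f,267,149.5,.13))
"
```

```text
[0.52217935 0.01054386 0.11      ] [ 0.47319232 -0.22563063  0.13      ]
[0.5265341  0.01041561 0.11      ] [ 0.47487223 -0.22515287  0.13      ]
[0.5275977  0.01544494 0.11      ] [ 0.47956124 -0.21541129  0.13      ]
```

apply_moves --claw '[0,0,0,0,0,0,0,0]' --xyz '[[0.001,-0.006,0.02],[0,0,0.03],[0,0,0.03],[0,0,0.03],[0,0,0.008],[0,0,0.004],[0,0,0.004],[0,0,0]]' --twist '[[0,0,0],[0,0,0],[0,0,0],[0,0,0],[0,0,0],[0,0,0],[0,0,0],[0,0,0]]'

```text
clock: 3.65
position: [0.5249, 0.0138, 0.1061]
tool_rot: [3.141, 0.001, 2.737]
force: [-3.8, 1.9, 6.1]
grip_width: -0.0001
finger_force: 2.7
```

apply_moves --claw '[0,0,0,0,0,0]' --xyz '[[0,0,0.003],[0,0,0.003],[0,0,0.003],[0,0,0.002],[0,0,0.001],[0,0,0]]' --twist '[[0,0,0],[0,0,0],[0,0,0],[0,0,0],[0,0,0],[0,0,0]]'

```text
clock: 4.25
position: [0.5252, 0.0138, 0.095]
tool_rot: [3.14, 0.001, 2.737]
force: [-5.6, 1.1, 15.7]
grip_width: -0.0002
finger_force: 7.8
```

apply_moves --claw '[0,0,0]' --xyz '[[0,0,0.001],[0,0,0.001],[0,0,0]]' --twist '[[0,0,0],[0,0,0],[0,0,0]]'

```text
clock: 4.55
position: [0.5253, 0.0138, 0.0946]
tool_rot: [3.14, 0.002, 2.737]
force: [-19.2, 1.8, 55.7]
grip_width: 0.0001
finger_force: 27.5
```

Force rises with no further travel, so it's on the stop. I'll ease off slightly, hold to about 1 s in total, then lift.

apply_moves --claw '[0,0,0,0,0,0,0,0,0,0,0,0,0,0,0,0]' --xyz '[[0,0,-0.001],[0,0,0],[0,0,0],[0,0,0],[0,0,0],[0,0,0],[0,0,0],[0,0,-0.004],[0,0,-0.006],[0,0,-0.008],[0,0,-0.02],[0,0,-0.03],[0,0,-0.03],[0,0,-0.03],[0,0,0],[0,0,0]]' --twist '[[0,0,0],[0,0,0],[0,0,0],[0,0,0],[0,0,0],[0,0,0],[0,0,0],[0,0,0],[0,0,0],[0,0,0],[0,0,0],[0,0,0],[0,0,0],[0,0,0],[0,0,0],[0,0,0]]'

```text
clock: 6.15
position: [0.5252, 0.0135, 0.2214]
tool_rot: [3.14, 0.002, 2.737]
force: [0.9, -0.3, -0.8]
grip_width: -0.0001
finger_force: 0.0
```

```bash
python3 -c "
from h import *
look(('scene',),('inlet_top',),'b'); delta([.475,-.226,.13])"
```

```text
scene inlet_top [0.5332 0.0127 0.1119] 0.59
tcp [0.5245 0.0134 0.22  ] [-3.141 -0.     2.737] t 6.25 F [ 0.1  0.4 -0.5] w -0.0
delta tool [-0.0488 -0.2396  0.0901]
```

Inlet is back up after a hold of about 1.1 s. Next, the outlet.

apply_moves --claw '[0,0,0,0,0,0,0,0,0,0,0,0]' --xyz '[[-0.005,-0.024,0],[-0.005,-0.024,0],[-0.005,-0.024,0],[-0.005,-0.024,0],[-0.005,-0.024,0],[-0.005,-0.024,0],[-0.005,-0.024,0],[-0.005,-0.024,0],[-0.005,-0.024,0],[-0.004,-0.024,0],[0,0,0],[0,0,0]]' --twist '[[0,0,0],[0,0,0],[0,0,0],[0,0,0],[0,0,0],[0,0,0],[0,0,0],[0,0,0],[0,0,0],[0,0,0],[0,0,0],[0,0,0]]'

```text
clock: 7.45
position: [0.4748, -0.2265, 0.2196]
tool_rot: [-3.141, -0.001, 2.736]
force: [-0.5, 1.4, -0.0]
grip_width: -0.0002
finger_force: 0.0
```

```bash
python3 -c "
from h import *
look(('wrist',),('outlet_top',),'c'); delta([.475,-.226,.13])"
```

```text
71.05349111719869 320.8981527702772 192.54530079586664 [[0.3952, 0.9186, 0.0003, 0.02], [-0.8739, 0.3761, -0.3081, 0.5366], [-0.2831, 0.1215, 0.9514, -0.2068], [0.0, 0.0, 0.0, 1.0]]
wrist outlet_top [ 0.4715 -0.2289  0.1269] 0.71
wrist outlet_top [ 0.3509 -0.3583  0.1289] 0.58
wrist outlet_top [ 0.568  -0.3638  0.1286] 0.5
tcp [ 0.4753 -0.2256  0.2199] [ 3.141e+00 -1.000e-03  2.738e+00] t 7.55 F [0.3 0.7 1. ] w -0.0
delta tool [ 0.0001 -0.0005  0.0899]
```

View pics/wrist_c.png

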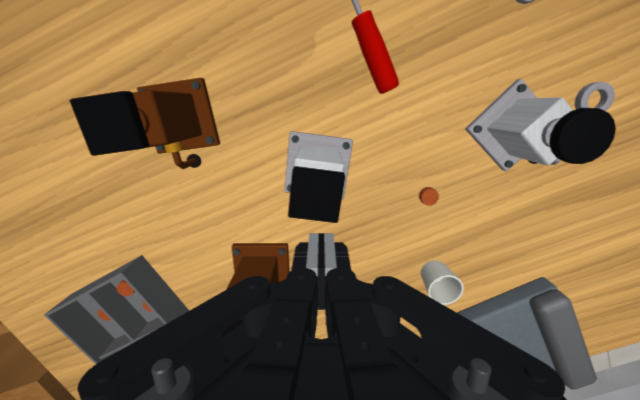

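The outlet head sits at about (316,194), roughly 3 mm off along tool y. I'll correct that and descend. Top contact should come at z of about 0.13.

apply_moves --claw '[0,0,0,0,0,0,0]' --xyz '[[0,-0.002,0.02],[0,0,0.03],[0,0,0.03],[0,0,0.007],[0,0,0.004],[0,0,0.003],[0,0,0]]' --twist '[[0,0,0],[0,0,0],[0,0,0],[0,0,0],[0,0,0],[0,0,0],[0,0,0]]'

```text
clock: 8.25
position: [0.4748, -0.2281, 0.1271]
tool_rot: [3.141, 0.001, 2.737]
force: [-3.1, 4.1, 5.5]
grip_width: -0.0002
finger_force: 2.5
```

apply_moves --claw '[0,0,0,0,0,0,0,0]' --xyz '[[0,0,0.003],[0,0,0.003],[0,0,0.003],[0,0,0.002],[0,0,0.002],[0,0,0.001],[0,0,0],[0,0,0]]' --twist '[[0,0,0],[0,0,0],[0,0,0],[0,0,0],[0,0,0],[0,0,0],[0,0,0],[0,0,0]]'

```text
clock: 9.05
position: [0.4751, -0.2283, 0.1148]
tool_rot: [3.141, 0.002, 2.737]
force: [-11.1, 7.3, 38.4]
grip_width: 0.0003
finger_force: 19.4
```

apply_moves --claw '[0,0,0,0,0,0,0,0,0,0,0,0,0,0,0,0,0]' --xyz '[[0,0,0],[0,0,0],[0,0,0],[0,0,0],[0,0,0],[0,0,0],[0,0,0],[0,0,0],[0,0,-0.004],[0,0,-0.006],[0,0,-0.008],[0,0,-0.02],[0,0,-0.03],[0,0,-0.03],[0,0,-0.03],[0,0,0],[0,0,0]]' --twist '[[0,0,0],[0,0,0],[0,0,0],[0,0,0],[0,0,0],[0,0,0],[0,0,0],[0,0,0],[0,0,0],[0,0,0],[0,0,0],[0,0,0],[0,0,0],[0,0,0],[0,0,0],[0,0,0],[0,0,0]]'

```text
clock: 10.75
position: [0.4748, -0.2285, 0.2413]
tool_rot: [3.141, 0.002, 2.737]
force: [-0.7, 0.5, -1.2]
grip_width: 0.0
finger_force: 0.0
```

```bash
python3 -c "
from h import *
look(('scene',),('inlet_top','outlet_top','crucible_center'),'d'); delta([.475,-.226,.13]); print(bot.job_done())"
```

```text
scene inlet_top [0.528  0.0121 0.1097] 0.53
scene outlet_top [ 0.4786 -0.2264  0.1307] 0.73
scene outlet_top [ 0.5881 -0.3581  0.126 ] 0.61
scene outlet_top [ 0.3596 -0.351   0.1299] 0.44
scene crucible_center [ 0.6865 -0.1393  0.0294] 0.82
tcp [ 0.4741 -0.2282  0.2396] [-3.141e+00 -1.000e-03  2.737e+00] t 10.95 F [-0.6  0.7 -0.3] w -0.0
delta tool [-1.000e-04  2.400e-03  1.096e-01]
the job is handed in; nothing more can be done
None
```

I pressed the inlet and then the outlet to their stops for about a second each; both came back up, the dump valve and crucible were left alone, and I handed the job in at about 11 s (no verdict was returned).

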